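Shut the drop-front bread bin under the shelf

TASK

Shut the wooden bread bin that stands under the counter shelf: lift its drop-down front flap up past upright so that it swings in against its catch, then press it gently home until the catch snaps over and holds it flush, and let go. Do not slam the flap, do not knock against the shelf above it, and leave the jars on the shelf and the things beside the bin where they stand.

Things in the scene. Friction and masses are not known exactly. Their poses are not given: they have to be found in the camera images.
- flap (a joint): Flap angle, rad. 1.66 = open at its stop, sticking out in front, free edge 10 deg above the hinge; 0.262 = upright; 0 = shut flush, leaning back 15 deg. Free hinge: above about 0.2 it falls open, below it falls inward and rests on the spring roller of the catch at 0.09. A push of 8 to 18 N near its top then snaps it past the roller (below 0.04), which pulls it to 0 and holds it.
- flap_hinge (a point): Middle of the hinge line at the foot of the flap, 32 mm above the worktop. Frame, turning with the flap: y along the hinge; z along the flap from hinge to free edge; x through its thickness towards the inner face. Shut, x points into the bin and 15 deg down; open, x points up.
- flap_edge (a point): Middle of the flap's free edge on its inner face, 165 mm along z from flap_hinge, same axes. Flap: flat light-wood panel 292 mm wide, 165 long, 10 thick, 0.2 to 0.4 kg, no handle; its outer face (underside when open) is at x = -10 mm. Shut, the edge stands 11 mm above the bin's top; open, it is about 50 mm over the worktop, with nothing beneath.
- bread_bin: Fixed light-wood bread bin on the robot's right, facing left; 292 wide (y), 200 deep, 180 mm high; origin under its centre on the worktop, x from front to back. Hinge line at x = -105, z = 32 mm. A roller catch 36 mm wide sits inside, mid-width under the top board, for the 28 mm steel strike on the flap's inner face. Garlic and a clay pot inside are clear of the flap.
- counter_shelf: Fixed shelf over the bin: board 245 x 430 x 18 mm, underside at 325, top at 343 mm, on a 12 mm steel loop at each end (y = +-195 mm). Origin on the worktop, x to the back. The front edge, x = -145 mm, overhangs the shut flap by 60 to 80 mm: an upright gripper cannot reach it; fingers pointing forward and down, 35 to 50 deg from vertical, pass under the edge.
- spice_1: Glass spice jar with black cap, 41 mm across, 105 mm tall, standing loose on the shelf board; origin at the middle of its foot, z up. Leave it standing.
- spice_2: A second such spice jar on the shelf board. Leave it standing.
- spice_3: A third such spice jar on the shelf board. Leave it standing.
- salt_shaker: Grey-topped glass salt shaker, 44 mm across, 90 mm tall, loose on the shelf board; origin at its foot. Leave it standing.
- salt_box: Round wooden salt pot, 72 mm across, 73 mm tall, loose on the worktop in front of the flap's far end; origin at its foot. Leave it alone.
- timer: Red and cream wind-up kitchen timer, 65 mm across, 54 mm tall, loose on the worktop farther out in front of the bin; origin at its foot. Leave it alone.
- measure_1: Copper measuring cup, 115 mm long with its handle, 36 mm tall, loose on the worktop in front, near the robot; origin on the worktop under its middle. Leave it alone.
There are look-alikes about, which are no part of the job. What is shaped like the spice_2 but purple, red or yellow is not meant.

How it is judged (in metres and radians):
On the way:
1. the flap has been lifted past upright (value of joint flap below 0.26 rad).
At the end, for the whole second after the job is handed in: The flap is shut flush behind its catch (angle under 0.03 rad) and at rest; the jars and shaker on the shelf and the salt pot, timer and measuring cup beside the bin stand upright (within 0.2 rad), less than 30 mm from where they were (value of joint flap below 0.03 rad and velocity of joint flap between -0.05 and 0.05 rad/s and distance of each of spice_1, spice_2, spice_3, salt_shaker, salt_box, timer, measure_1 from where it was at the start of the episode below 0.03 m and angle between each of spice_1, spice_2, spice_3, salt_shaker, salt_box, timer, measure_1's own z axis and vertical below 0.2 rad); the robot touches nothing.
It fails at once if the flap is slammed: it swings inward faster than 6 rad/s (about 1 m/s at its edge) (velocity of joint flap below -6 rad/s).
It fails at once if the flap or bin is pushed harder than 45 N (contact force between any of the fingers, the arm and bread_bin above 45 N).
It fails at once if the arm or gripper knocks against the shelf (over 8 N) (contact force between any of the fingers, the arm and counter_shelf above 8 N).
It fails at once if a jar on the shelf or a thing beside the bin is shifted over 30 mm or tipped (not (distance of spice_1 from where it was at the start of the episode below 0.03 m) or not (distance of spice_2 from where it was at the start of the episode below 0.03 m) or not (distance of spice_3 from where it was at the start of the episode below 0.03 m) or not (distance of salt_shaker from where it was at the start of the episode below 0.03 m) or not (distance of salt_box from where it was at the start of the episode below 0.03 m) or not (distance of timer from where it was at the start of the episode below 0.03 m) or not (distance of measure_1 from where it was at the start of the episode below 0.03 m) or not (angle between spice_1's own z axis and vertical below 0.2 rad) or not (angle between spice_2's own z axis and vertical below 0.2 rad) or not (angle between spice_3's own z axis and vertical below 0.2 rad) or not (angle between salt_shaker's own z axis and vertical below 0.2 rad) or not (angle between salt_box's own z axis and vertical below 0.2 rad) or not (angle between timer's own z axis and vertical below 0.2 rad) or not (angle between measure_1's own z axis and vertical below 0.2 rad)).
It also fails if it takes over 58 s, if anything falls off the work surface, if the arm or the gripper's body presses on something with over 40 N, if the wrist force passes 120 N, or if a joint passes its speed limit or range.

ROBOT

A 7-joint arm with a two-finger parallel gripper is mounted at the origin on a cart in front of the work surface, level with it; the furniture and walls round the work are solid. World frame = base frame: x ahead of the robot, y to its left, z up, the work surface at z = 0. Lengths are in m, angles in degrees, forces in N, time in s.
With the tool pointing down it reaches from about 0.4 to 0.875 m from the base axis. Payload 19.3 kg.
Tool frame: the origin (TCP) lies on the centre line of the jaws, within the pads' length; the fingertips stand ahead of it and the grasp point (between the pads) lies 8 mm behind it (manip.tip_reach is the z of the fingertips in the tool frame, in m); z points along the fingers, y is the line along which they close (so a half turn about z gives the same grasp; the last joint's range is limited). The gripper opens to 85 mm and grips with 20 to 120 N. Pads are 22 mm wide; open, the fingers measure 114 mm over their backs; the gripper's body (76 mm by 85 mm) begins 54 mm behind the grasp point. The pads swing forward as they close: fully open they stand 13 mm farther back than shut.
Start: joints at [62.556, 29.874, -2.08, 91.645, 1.215, 58.505, -6.463], TCP at [0.248, -0.574, 0.242] pointing down, gripper open.
Joint ranges: [-166.77, 166.77], [-17.47, 122.26], [-85.68, 81.53], [9.62, 139.38], [-72.42, 252.41], [9.2, 110.78], [-144.41, 144.41]. Speed limits (degrees/s): [108.29, 108.29, 136.94, 136.94, 172.46, 172.46, 172.46].

INTERFACE

Orientations are given as a 3x3 rotation matrix whose columns are the frame's x, y, z axes.
In Python, from bench import manip, vision gives the robot as it stands.
- The arm moves only by the tool carry_out, never from a script. Its argument "series" is a list of rows, each an object of numbers: "x", "y", "z": the shift along the tool's x, y, z in m; "ax", "ay", "az": the turn, a rotation vector about the tool's x, y, z in degrees; "hand": the finger opening in m, from 0 to 0.0854. In form: [{"x": .., "y": .., "z": .., "ax": .., "ay": .., "az": .., "hand": ..}, ...]. A call has 1 to 12 rows; each row shifts and turns the commanded pose from where the row before left it, along the tool's axes as they then stand; what a row does not reach is not made up. A row lasts 1/8 s, in which the tool goes at most 62.5 mm and 10.7 degrees, less where a joint would pass 70% of its speed; a pose out of reach is approached as far as the arm can. A call is refused whole if a number of a shift passes 0.0625 or a number of a turn 10.7, either way. A call with a gripper value outside its range is refused whole. The fingers move at their own pace and stop on an object; "force" is the grip in N (left out, the last holds). Time passes only in rows, so rows that do not move let the fingers close. It gives the time, the measured TCP pose, the force, the opening and the grip force at its end, in the units of the state.
- manip.state(): the state, without advancing time (a new reading comes with each control period).
- vision.camera(name): name is "scene" or "top" or "wrist"; returns a dict with "pixels" (400x640x3 uint8, red, green, blue), "range_z" (400x640 float32, m along the optical axis (not along the pixel's ray), 0 where there is no reading), "fovy" (degrees; the focal length in pixels is half the picture's height over the tangent of half this angle, whatever the lens; pixels are square), "cx", "cy" (the principal point, pixels), "k1" (the pictures are not rectified: a ray, as slopes to the right and down, at radius r is drawn at 1 + k1 r^2 times it, then the intrinsics apply), "world_to_cam" (4x4, takes a point from world to camera coordinates); the wrist camera has in their place "mount" (4x4, takes a point from camera to tool coordinates, whose origin is the TCP and whose axes are the flange's). Camera axes: x right, y down, z forward; pixel columns grow to the right and rows downward; lengths in m; the calibration is good to about 2 mm. A picture is of the moment at which its call begins: read the wrist's pose just before it.
- manip.hand_in(): hands the job in; it is judged then, once.
The state is a dict: "t": time; "joint_positions": joint angles; "joint_vel": joint speeds; "joint_efforts": joint torques, N m; "tool_pos": TCP position; "tcp_rot": TCP orientation; "wrist_force": force on the tool from outside, world axes, zero at the start; "moment": the same for the moment, N m; "grip_width": finger opening in m; "gripper_force": force on a finger pad.
Only numpy, scipy, OpenCV 4.12 (cv2) and the standard library are available. Lean on these libraries where they do the work, as an engineer would, in place of code of your own. Each camera call takes 0.05 s, during which the arm holds its last target. There are 200 camera calls.

## Working session

There is one attempt and no reset: what is moved stays moved. The work goes in short steps, Python scripts to look and compute and a tool call to move; the robot and the scene stay as the last step left them, time stands still between calls to the robot, and variables do not carry over. Pictures are saved under pics/ and viewed, at most 10 in all, crops included, and the job is handed in when it is done.

Besides the shell and the picture viewer there is one more tool, called after "Request:" by a JSON object that holds its "fn" and its "kwargs", one argument or row to a line. carry_out: Moves the arm, as the interface text tells. Its arguments: {"type":"object","properties":{"series":{"type":"array","items":{"type":"object","properties":{"x":{"type":"number"},"y":{"type":"number"},"z":{"type":"number"},"ax":{"type":"number"},"ay":{"type":"number"},"az":{"type":"number"},"hand":{"type":"number"}}}},"force":{"type":"number"}},"required":["series"]}

```bash
mkdir -p pics; cat > h.py <<'E'
import numpy as np, cv2
from bench import manip, vision
np.set_printoptions(precision=4,suppress=True)
def cam(n):
    s=manip.state(); c=vision.camera(n); h,w=c["pixels"].shape[:2]
    f=h/2/np.tan(np.radians(c["fovy"])/2); K=np.array([[f,0,c["cx"]],[0,f,c["cy"]],[0,0,1]]); D=np.array([c["k1"],0,0,0,0.])
    if n=="wrist":
        T=np.eye(4); T[:3,:3]=s["tcp_rot"]; T[:3,3]=s["tool_pos"]; M=T@c["mount"]
    else: M=np.linalg.inv(c["world_to_cam"])
    return c,K,D,M
def pts(c,K,D,M,px):
    px=np.atleast_2d(px).astype(float); u=cv2.undistortPoints(px[:,None],K,D)[:,0]
    z=c["range_z"][px[:,1].astype(int),px[:,0].astype(int)]
    P=np.c_[u*z[:,None],z]; return P@M[:3,:3].T+M[:3,3], z
def cloud(c,K,D,M):
    h,w=c["range_z"].shape; yy,xx=np.mgrid[:h,:w]; P,z=pts(c,K,D,M,np.c_[xx.ravel(),yy.ravel()]); P[z==0]=np.nan
    return P.reshape(h,w,3)
E
python3 - <<'E'
from h import *
s=manip.state(); print(s["tool_pos"],s["tcp_rot"],s["wrist_force"],manip.tip_reach,s["grip_width"],s["t"])
a=[]
for n in ["scene","top"]:
    c,K,D,M=cam(n); np.savez(n+".npz",p=c["pixels"],P=cloud(c,K,D,M)); print(n,M[:3,3],M[:3,2])
    cv2.imwrite(f"pics/{n}.png",c["pixels"][...,::-1])
E
```

```text
[ 0.2483 -0.5732  0.2417] [[ 0.9176  0.3975 -0.0005]
 [ 0.3975 -0.9176  0.001 ]
 [-0.0001 -0.0012 -1.    ]] [-0.5578  0.3756  0.2736] 0.011 0.08544053829680959 0.0
scene [ 0.28   -1.6557  1.0187] [ 0.1636  0.885  -0.4359]
top [-0.1372  0.1089  1.1799] [ 0.5952 -0.1167 -0.7951]
```

View pics/scene.png

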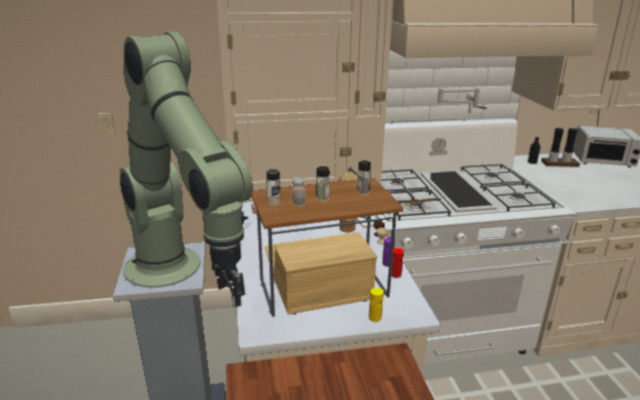

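View pics/top.png

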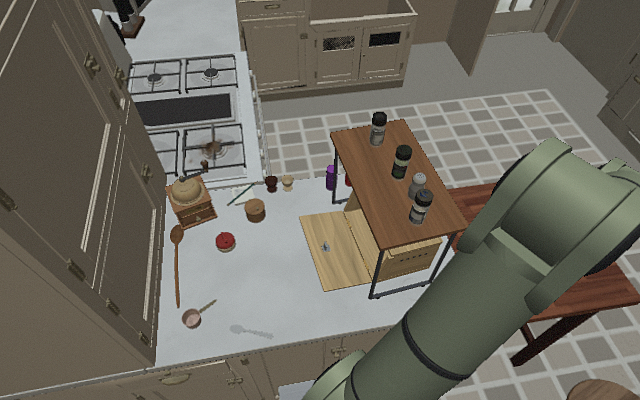

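The scene view shows the bin's back side with the shelf and four jars above it. The gripper is at (230,280). The top view shows the open flap with corners near (301,217), (326,290), (370,280) and (345,208). The steel strike is at (325,246), the salt pot at (255,209), the timer at (226,241) and the cup at (192,318). The purple, red and yellow jars at (331,177) and (349,178) and in the scene view are the look-alikes.

```bash
python3 - <<'E'
from h import *
d=np.load("top.npz");P=d["P"]
for n,(u,v) in dict(fc_far=(304,218),fc_near=(328,287),mid=(325,255),flapfar=(338,213),flapnear=(365,279),strike=(325,246),sh1=(336,138),sh2=(380,245),sh3=(405,124),sh4=(460,228),salt=(255,203),timer=(226,238),cup=(192,315),table=(280,260),j1=(422,195),j2=(420,178),j3=(402,150),j4=(379,116)).items(): print(n,P[v,u])
# flap plane: points with z 0.02..0.09 in region
m=np.zeros(P.shape[:2],np.uint8); cv2.fillPoly(m,[np.array([[303,220],[327,286],[362,277],[340,215]])],1)
Q=P[m>0]; Q=Q[(Q[:,2]>.02)&(Q[:,2]<.09)]
A=np.c_[Q[:,:2],np.ones(len(Q))]; k,*_=np.linalg.lstsq(A,Q[:,2],rcond=None); r=Q[:,2]-A@k; print("plane",k,r.std(),len(Q),Q.min(0),Q.max(0), np.degrees(np.arctan(np.hypot(*k[:2]))))
# free edge: along rows, first pixel with z>0.03
e=[]
for v in range(222,286,3):
    for u in range(290,345):
        if P[v,u,2]>0.035: e.append([u,v,*P[v,u]]);break
e=np.array(e);print(e)
E
```

```text
fc_far [0.6516 0.0067 0.0605]
fc_near [ 0.3857 -0.0252  0.0597]
mid [ 0.4998 -0.0379  0.0543]
flapfar [ 0.671  -0.1179  0.0342]
flapnear [ 0.4025 -0.1477  0.0379]
strike [ 0.5224 -0.0418  0.072 ]
sh1 [ 0.7313 -0.1095  0.3398]
sh2 [ 0.3422 -0.1387  0.3406]
sh3 [ 0.7511 -0.332   0.3446]
sh4 [ 0.3555 -0.3507  0.3418]
salt [0.7429 0.1663 0.0634]
timer [0.628  0.2747 0.0426]
cup [0.3951 0.392  0.0018]
table [ 0.5389  0.1071 -0.002 ]
j1 [ 0.397  -0.2414  0.4474]
j2 [ 0.4634 -0.2635  0.4287]
j3 [ 0.5475 -0.2398  0.4476]
j4 [ 0.6833 -0.2158  0.4496]
plane [-0.0224  0.1799  0.0716] 0.0032347270946764717 2554 [ 0.3908 -0.1412  0.029 ] [0.6627 0.0118 0.0878] 10.27337036045185
[[301.     222.       0.6394   0.019    0.0569]
 [302.     225.       0.6282   0.0174   0.0545]
 [303.     228.       0.6147   0.016    0.0557]
 [304.     231.       0.599    0.015    0.0604]
 [305.     234.       0.5874   0.0135   0.0592]
 [306.     237.       0.5741   0.0122   0.0607]
 [307.     240.       0.5632   0.0106   0.0588]
 [308.     243.       0.5507   0.0093   0.0597]
 [309.     246.       0.5384   0.008    0.0603]
 [310.     249.       0.5278   0.0065   0.0584]
 [311.     252.       0.5168   0.0051   0.0574]
 [312.     255.       0.5075   0.0034   0.0535]
 [313.     258.       0.4924   0.0027   0.0599]
 [314.     261.       0.4812   0.0014   0.06  ]
 [315.     264.       0.4697   0.0002   0.0606]
 [316.     267.       0.4602  -0.0013   0.0577]
 [317.     270.       0.4506  -0.0029   0.0551]
 [318.     273.       0.437   -0.0035   0.0606]
 [319.     276.       0.428   -0.0051   0.0571]
 [320.     279.       0.4158  -0.006    0.0605]
 [321.     282.       0.4074  -0.0077   0.0561]
 [322.     285.       0.3945  -0.0083   0.0615]]
```

```bash
cat >> h.py <<'E'
from scipy.spatial.transform import Rotation as Ro
th=np.radians(6.4); e=np.array([np.cos(th),np.sin(th),0]); o=np.array([-np.sin(th),np.cos(th),0]); up=np.array([0,0,1.])
def show(): 
    s=manip.state(); p=np.array(s["tool_pos"]); R=np.array(s["tcp_rot"]); tip=p+R[:,2]*manip.tip_reach
    print("t %.2f"%s["t"],"tcp",p,"tip",tip,"F",np.array(s["wrist_force"]),"q",np.array(s["joint_positions"]),"w",s["grip_width"]); print(R); return p,R,tip
def delta(goal_p=None,goal_R=None):
    s=manip.state(); p=np.array(s["tool_pos"]); R=np.array(s["tcp_rot"])
    if goal_p is not None: print("shift tool",R.T@(goal_p-p),np.linalg.norm(goal_p-p))
    if goal_R is not None: print("turn tool",np.degrees(Ro.from_matrix(R.T@goal_R).as_rotvec()))
E
python3 - <<'E'
from h import *
print(vision.camera("wrist")["mount"])
P=np.load("top.npz")["P"]; 
# flap end corners: along-e extent of points close to the flap plane
Q=P[205:295,295:375].reshape(-1,3); z=.0716-.0224*Q[:,0]+.1799*Q[:,1]; k=(abs(Q[:,2]-z)<.006)&(Q[:,1]>-.09)&(Q[:,1]<.015)&(Q[:,2]>.035)
print("flap e-range",np.percentile(Q[k]@e,[0.5,99.5]),"o-max",np.percentile(Q[k]@o,99.5))
# shelf top front edge
Q=P[110:260,325:400].reshape(-1,3); k=(abs(Q[:,2]-.343)<.008); Q=Q[k]; 
b=[(x,Q[abs(Q[:,0]-x)<.006,1].max()) for x in np.arange(.38,.74,.05)]; print("shelf front",np.array(b))
show()
E
```

```text
[[-0.0011 -0.9645 -0.2643  0.067 ]
 [ 1.     -0.0011 -0.0001  0.0007]
 [-0.0002 -0.2643  0.9645 -0.1314]
 [ 0.      0.      0.      1.    ]]
flap e-range [0.3724 0.6603] o-max -0.051586117832887926
shelf front [[ 0.38   -0.1305]
 [ 0.43   -0.1261]
 [ 0.48   -0.1207]
 [ 0.53   -0.1156]
 [ 0.58   -0.1116]
 [ 0.63   -0.1056]
 [ 0.68   -0.1011]
 [ 0.73   -0.0964]]
t 0.15 tcp [ 0.2483 -0.5733  0.2419] tip [ 0.2483 -0.5733  0.2309] F [ 0.8218 -0.4012  0.0837] q [62.5565 29.9008 -2.0808 91.6669  1.2156 58.5061 -6.4625] w 0.08540613974530586
[[ 0.9176  0.3975 -0.0004]
 [ 0.3975 -0.9176  0.0008]
 [-0.0001 -0.0009 -1.    ]]
```

Request:
{"fn": "carry_out", "kwargs": {
  "series": [
    {"z": -0.03, "hand": 0},
    {"z": -0.045, "hand": 0},
    {"z": -0.05, "hand": 0},
    {"z": -0.05, "hand": 0},
    {"z": -0.05, "hand": 0},
    {"z": -0.05, "hand": 0},
    {"z": -0.05, "hand": 0},
    {"z": -0.035, "hand": 0},
    {"hand": 0}
  ],
  "force": 60
}}

```text
invalid input
```

Request:
{"fn": "carry_out", "kwargs": {
  "series": [
    {"x": 0, "y": 0, "z": -0.03, "ax": 0, "ay": 0, "az": 0, "hand": 0},
    {"x": 0, "y": 0, "z": -0.045, "ax": 0, "ay": 0, "az": 0, "hand": 0},
    {"x": 0, "y": 0, "z": -0.05, "ax": 0, "ay": 0, "az": 0, "hand": 0},
    {"x": 0, "y": 0, "z": -0.05, "ax": 0, "ay": 0, "az": 0, "hand": 0},
    {"x": 0, "y": 0, "z": -0.05, "ax": 0, "ay": 0, "az": 0, "hand": 0},
    {"x": 0, "y": 0, "z": -0.05, "ax": 0, "ay": 0, "az": 0, "hand": 0},
    {"x": 0, "y": 0, "z": -0.05, "ax": 0, "ay": 0, "az": 0, "hand": 0},
    {"x": 0, "y": 0, "z": -0.035, "ax": 0, "ay": 0, "az": 0, "hand": 0}
  ],
  "force": 60
}}

```text
t: 1.15
tool_pos: [0.2483, -0.5733, 0.6044]
tcp_rot: [[0.918, 0.397, 0.001], [0.397, -0.918, -0.001], [0.0, 0.001, -1.0]]
wrist_force: [1.3, 0.6, -0.7]
grip_width: 0.0003
gripper_force: 0.0
```

Request:
{"fn": "carry_out", "kwargs": {
  "series": [
    {"x": 0.035, "y": -0.01, "z": 0, "ax": 0, "ay": 0, "az": -3.5, "hand": 0},
    {"x": 0.055, "y": -0.01, "z": 0, "ax": 0, "ay": 0, "az": -5.5, "hand": 0},
    {"x": 0.055, "y": -0.01, "z": 0, "ax": 0, "ay": 0, "az": -5.5, "hand": 0},
    {"x": 0.055, "y": -0.01, "z": 0, "ax": 0, "ay": 0, "az": -5.5, "hand": 0},
    {"x": 0.055, "y": -0.01, "z": 0, "ax": 0, "ay": 0, "az": -5.5, "hand": 0},
    {"x": 0.055, "y": -0.01, "z": 0, "ax": 0, "ay": 0, "az": -6, "hand": 0},
    {"x": 0.055, "y": -0.01, "z": 0, "ax": 0, "ay": 0, "az": -6, "hand": 0},
    {"x": 0.055, "y": -0.01, "z": 0, "ax": 0, "ay": 0, "az": -6, "hand": 0},
    {"x": 0.055, "y": -0.01, "z": 0, "ax": 0, "ay": 0, "az": -6.5, "hand": 0},
    {"x": 0.055, "y": -0.01, "z": 0, "ax": 0, "ay": 0, "az": -6.5, "hand": 0},
    {"x": 0.055, "y": -0.01, "z": 0, "ax": 0, "ay": 0, "az": -6.5, "hand": 0},
    {"x": 0.055, "y": -0.01, "z": 0, "ax": 0, "ay": 0, "az": -6.5, "hand": 0}
  ]
}}

```text
t: 2.65
tool_pos: [0.514, -0.0169, 0.6019]
tcp_rot: [[-0.055, 0.998, -0.001], [0.998, 0.055, 0.0], [0.0, -0.001, -1.0]]
wrist_force: [-0.1, 0.4, 0.9]
grip_width: 0.0001
gripper_force: 0.0
```

```bash
python3 - <<'E'
from h import *
P=np.load("top.npz")["P"].reshape(-1,3)
for lo,hi in [(.02,.1),(.1,.2),(.2,.4),(.4,.7),(.7,1.1)]:
    k=(P[:,2]>lo)&(P[:,2]<hi)&(P[:,1]>.1)&(P[:,0]<.95)&(P[:,0]>.0); print(lo,hi,k.sum(), P[k].min(0) if k.any() else '', P[k].max(0) if k.any() else '')
t=50;tau=np.radians(t); R=np.c_[o*np.cos(tau)-up*np.sin(tau), e, -o*np.sin(tau)-up*np.cos(tau)]
tip=e*.5164+o*.02+up*.03; show(); delta(tip-R[:,2]*.011,R)
E
```

```text
0.02 0.1 4909 [0.2602 0.1005 0.0201] [0.9484 0.8687 0.1   ]
0.1 0.2 6132 [0.2597 0.3026 0.1   ] [0.9496 0.8241 0.2   ]
0.2 0.4 11267 [0.0321 0.1002 0.2001] [0.95   0.7665 0.4   ]
0.4 0.7 26519 [0.2596 0.4631 0.4   ] [0.95   0.6558 0.7   ]
0.7 1.1 8127 [0.2682 0.4817 0.7   ] [0.916  0.5029 0.849 ]
t 2.65 tcp [ 0.514  -0.0169  0.6019] tip [ 0.514  -0.0169  0.5909] F [-0.078   0.3776  0.9063] q [ 15.6811  12.0678 -27.1708  67.6506   5.5816 101.5594  -6.7108] w 0.00012536939896558552
[[-0.0548  0.9985 -0.0006]
 [ 0.9985  0.0548  0.0001]
 [ 0.0001 -0.0006 -1.    ]]
shift tool [0.1027 0.002  0.5649] 0.5741384848493779
turn tool [ -1.4522 -49.993   -3.0326]
```

Request:
{"fn": "carry_out", "kwargs": {
  "series": [
    {"x": 0.03, "y": 0, "z": 0.02, "ax": 0, "ay": 0, "az": -1.5, "hand": 0},
    {"x": 0.04, "y": 0, "z": 0.04, "ax": 0, "ay": 0, "az": -1.5, "hand": 0},
    {"x": 0.03, "y": 0, "z": 0.05, "ax": 0, "ay": 0, "az": 0, "hand": 0},
    {"x": 0.02, "y": 0, "z": 0.05, "ax": 0, "ay": 0, "az": 0, "hand": 0},
    {"x": 0, "y": 0, "z": 0.05, "ax": 0, "ay": 0, "az": 0, "hand": 0},
    {"x": 0, "y": 0, "z": 0.05, "ax": 0, "ay": 0, "az": 0, "hand": 0},
    {"x": 0, "y": 0, "z": 0.05, "ax": 0, "ay": 0, "az": 0, "hand": 0},
    {"x": 0, "y": 0, "z": 0.05, "ax": 0, "ay": 0, "az": 0, "hand": 0},
    {"x": 0, "y": 0, "z": 0.03, "ax": 0, "ay": 0, "az": 0, "hand": 0}
  ]
}}

```text
t: 3.78
tool_pos: [0.5035, 0.1006, 0.21]
tcp_rot: [[-0.103, 0.995, -0.002], [0.995, 0.103, -0.0], [-0.0, -0.002, -1.0]]
wrist_force: [1.0, 0.1, 0.5]
grip_width: 0.0002
gripper_force: 0.0
```

Request:
{"fn": "carry_out", "kwargs": {
  "series": [
    {"x": 0, "y": 0, "z": 0, "ax": 0, "ay": -4, "az": 0, "hand": 0},
    {"x": 0, "y": 0, "z": 0, "ax": 0, "ay": -7, "az": 0, "hand": 0},
    {"x": 0, "y": 0, "z": 0, "ax": 0, "ay": -7, "az": 0, "hand": 0},
    {"x": 0, "y": 0, "z": 0, "ax": 0, "ay": -7, "az": 0, "hand": 0}
  ]
}}

```text
t: 4.28
tool_pos: [0.5046, 0.101, 0.2126]
tcp_rot: [[-0.093, 0.995, 0.045], [0.9, 0.103, -0.424], [-0.426, 0.001, -0.905]]
wrist_force: [-0.8, 0.1, 0.9]
grip_width: -0.0001
gripper_force: 0.0
```

Tracking is good, so I'll finish the tilt.

Request:
{"fn": "carry_out", "kwargs": {
  "series": [
    {"x": 0, "y": 0, "z": 0, "ax": 0, "ay": -7, "az": 0, "hand": 0},
    {"x": 0, "y": 0, "z": 0, "ax": 0, "ay": -7, "az": 0, "hand": 0},
    {"x": 0, "y": 0, "z": 0, "ax": 0, "ay": -7, "az": 0, "hand": 0},
    {"x": 0, "y": 0, "z": 0, "ax": 0, "ay": -4, "az": 0, "hand": 0},
    {"x": 0, "y": 0, "z": 0, "ax": 0, "ay": 0, "az": 0, "hand": 0}
  ]
}}

```text
t: 4.9
tool_pos: [0.504, 0.1017, 0.2113]
tcp_rot: [[-0.069, 0.994, 0.079], [0.639, 0.105, -0.762], [-0.766, -0.002, -0.643]]
wrist_force: [-0.4, 0.3, 0.3]
grip_width: 0.0
gripper_force: 0.0
```

```bash
python3 - <<'E'
from h import *
t=50;tau=np.radians(t); R=np.c_[o*np.cos(tau)-up*np.sin(tau), e, -o*np.sin(tau)-up*np.cos(tau)]
show()
for oo,z in [(.02,.03),(-.07,.014)]:
    tip=e*.5164+o*oo+up*z;  delta(tip-R[:,2]*.011,R)
c,K,D,M=cam("top"); cv2.imwrite("pics/top2.png",c["pixels"][...,::-1])
E
```

```text
t 4.90 tcp [0.504  0.1017 0.2113] tip [0.5049 0.0933 0.2042] F [-0.4352  0.2998  0.3035] q [-30.5631  37.8931 -15.515  103.0326  45.5345  83.633  -63.6488] w 3.793305620025781e-05
[[-0.0689  0.9945  0.0791]
 [ 0.6388  0.1049 -0.7622]
 [-0.7663 -0.002  -0.6425]]
shift tool [0.1229 0.0046 0.1245] 0.1750220703954521
turn tool [-0.3623  0.0194 -0.1573]
shift tool [0.0774 0.0053 0.2037] 0.21799332592928303
turn tool [-0.3623  0.0194 -0.1573]
```

View pics/top2.png

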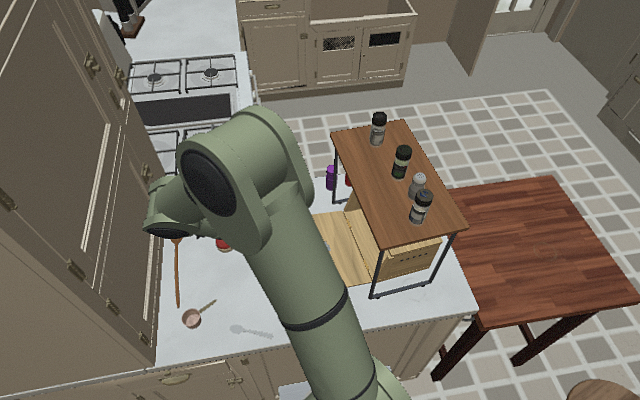

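The top view shows the arm over the front of the bin, with its wrist at (165,220) near the cabinet and the flap at (340,245) untouched. I'll check the wrist's extent against the cabinet and the timer.

```bash
python3 - <<'E'
from h import *
for n in ["top","scene"]:
    c,K,D,M=cam(n); P=cloud(c,K,D,M); im=cv2.cvtColor(c["pixels"],cv2.COLOR_RGB2HSV)
    p0=np.load(n+".npz")["P"]; k=(np.linalg.norm(P-p0,axis=2)>.05)&np.isfinite(P[...,0])
    Q=P[k]; Q=Q[(Q[:,1]>-.05)&(Q[:,0]>.2)&(Q[:,2]<.9)]; q=np.c_[Q@e,Q@o,Q[:,2]]
    for a in np.arange(0,.5,.05):
        r=q[(q[:,1]>a)&(q[:,1]<a+.05)]
        if len(r)>8: print(n,"o %.2f"%a,"e",np.percentile(r[:,0],[1,99]),"z",np.percentile(r[:,2],[1,99]),len(r))
s=manip.state();print(s["joint_efforts"],s["moment"])
E
```

```text
top o 0.00 e [0.2062 0.3276] z [0.6386 0.7915] 2022
top o 0.05 e [0.2105 0.3639] z [0.6998 0.7979] 3820
top o 0.10 e [0.2153 0.3572] z [0.6672 0.8133] 3580
top o 0.15 e [0.2279 0.3172] z [0.6446 0.8141] 2889
top o 0.20 e [0.3117 0.4827] z [0.3241 0.7469] 1239
top o 0.25 e [0.4112 0.5354] z [0.3569 0.5657] 1197
top o 0.30 e [0.4384 0.5548] z [0.3819 0.4893] 647
scene o 0.00 e [0.2041 0.3467] z [-0.0012  0.7898] 1980
scene o 0.05 e [0.2118 0.5585] z [-0.0016  0.798 ] 1421
scene o 0.10 e [0.2187 0.5469] z [-0.0024  0.8106] 1533
scene o 0.15 e [0.286  0.5515] z [-0.0031  0.6307] 1023
scene o 0.20 e [0.291  0.5655] z [-0.004   0.5197] 739
scene o 0.25 e [0.2939 0.5762] z [-0.0059  0.5146] 132
scene o 0.30 e [0.2944 0.3999] z [-0.0091  0.0952] 82
scene o 0.35 e [0.3013 2.3502] z [-0.0102  0.0241] 59
scene o 0.40 e [0.3116 0.4134] z [-0.0052  0.2763] 399
scene o 0.45 e [0.3139 0.4136] z [-0.0021  0.2929] 708
[ -1.3431 -92.2421  -1.5716 -25.0524   1.8901   3.8425  -0.0079] [0.8158 0.0223 0.0474]
```

Request:
{"fn": "carry_out", "kwargs": {
  "series": [
    {"x": 0.02, "y": 0.001, "z": 0.02, "ax": 0, "ay": 0, "az": 0, "hand": 0},
    {"x": 0.03, "y": 0.001, "z": 0.03, "ax": 0, "ay": 0, "az": 0, "hand": 0},
    {"x": 0.03, "y": 0.001, "z": 0.03, "ax": 0, "ay": 0, "az": 0, "hand": 0},
    {"x": 0.02, "y": 0.001, "z": 0.025, "ax": 0, "ay": 0, "az": 0, "hand": 0},
    {"x": 0.015, "y": 0.001, "z": 0.013, "ax": 0, "ay": 0, "az": 0, "hand": 0},
    {"x": 0, "y": 0, "z": 0, "ax": 0, "ay": 0, "az": 0, "hand": 0}
  ]
}}

```text
t: 5.8
tool_pos: [0.511, 0.0848, 0.048]
tcp_rot: [[-0.066, 0.995, 0.078], [0.64, 0.102, -0.762], [-0.766, -0.001, -0.643]]
wrist_force: [-0.5, 0.6, 0.1]
grip_width: 0.0
gripper_force: 0.0
```

```bash
python3 - <<'E'
from h import *
print(manip.tip_reach); p,R0,tip=show(); print("tip e,o",tip@e,tip@o,tip[2])
t=50;tau=np.radians(t); R=np.c_[o*np.cos(tau)-up*np.sin(tau), e, -o*np.sin(tau)-up*np.cos(tau)]
for oo,z in [(-.045,.017),(-.07,.014)]:
    tip=e*.5164+o*oo+up*z;  delta(tip-R[:,2]*.011,R)
c,K,D,M=cam("wrist"); cv2.imwrite("pics/w1.png",c["pixels"][...,::-1])
E
```

```text
0.011
t 5.80 tcp [0.511  0.0848 0.048 ] tip [0.5119 0.0764 0.0409] F [-0.4701  0.5584  0.0685] q [-30.5171  53.1055 -13.062  104.2591  52.1536  71.9501 -75.0329] w 3.142575378396466e-05
[[-0.0665  0.9947  0.078 ]
 [ 0.6395  0.1025 -0.7619]
 [-0.7659 -0.0008 -0.643 ]]
tip e,o 0.517197523750492 0.018903819503456275 0.04094077472097998
shift tool [-0.0228 -0.0003  0.0643] 0.06824568150988143
turn tool [-0.4267 -0.0126 -0.299 ]
shift tool [-0.0365 -0.0001  0.0854] 0.09289899437999308
turn tool [-0.4267 -0.0126 -0.299 ]
```

View pics/w1.png

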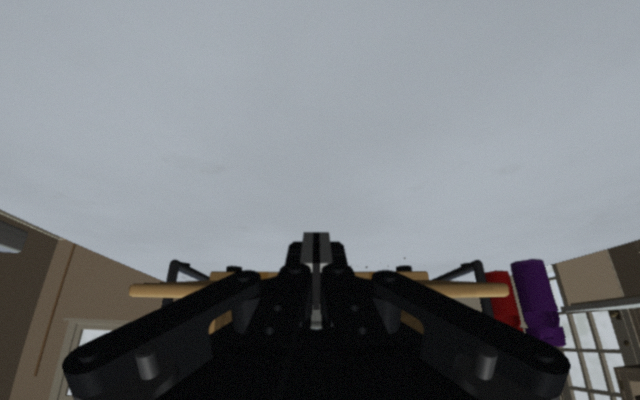

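The wrist view is upside down. It shows the flap's free edge spanning (130,290) to (508,290), with the closed fingers centred on it at column 316. The approach is aligned, so I'll compute the lift path.

```bash
cat >> h.py <<'E'
Ho,Hz,E0=-.2145,.032,.5164
def goal(deg,tau=50,c=.018,r=None,w=.011,L=.165):
    ph=np.radians(105-deg); t=np.radians(tau); d=np.array([np.cos(ph),np.sin(ph)]); n=np.array([np.sin(ph),-np.cos(ph)])
    H=np.array([Ho,Hz]); f=np.array([-np.sin(t),-np.cos(t)]); m=np.array([-np.cos(t),np.sin(t)])
    if 105-deg<90-tau: U=H+L*d+.01*n+c*f
    else: U=H+(r or L-c)*d+.01*n
    tip=U-w*m; return tip-f*.011
def chain(gs,tau=50,start=None):
    s=manip.state(); p=np.array(s["tool_pos"]); cur=np.array([p@o,p[2]]) if start is None else start; t=np.radians(tau)
    f=np.array([-np.sin(t),-np.cos(t)]); x=np.array([np.cos(t),-np.sin(t)])
    for a,g in gs: dd=g-cur; print(a,"x %.4f z %.4f"%(dd@x,dd@f)," goal o,z",g); cur=g
E
python3 - <<'E'
from h import *
chain([(a,goal(a)) for a in (95,90,85,80,75,70,65,60,55,50,45,40,35,30,26,22,18,15)])
E
```

```text
95 x -0.0406 z 0.0654  goal o,z [-0.0486  0.0379]
90 x -0.0124 z -0.0074  goal o,z [-0.0508  0.0521]
85 x -0.0130 z -0.0063  goal o,z [-0.0543  0.0661]
80 x -0.0135 z -0.0052  goal o,z [-0.059   0.0797]
75 x -0.0139 z -0.0040  goal o,z [-0.0649  0.0929]
70 x -0.0142 z -0.0027  goal o,z [-0.0719  0.1055]
65 x -0.0143 z -0.0015  goal o,z [-0.08    0.1175]
60 x -0.0128 z -0.0003  goal o,z [-0.088   0.1275]
55 x -0.0128 z 0.0008  goal o,z [-0.0969  0.1368]
50 x -0.0127 z 0.0019  goal o,z [-0.1065  0.1453]
45 x -0.0125 z 0.0030  goal o,z [-0.1168  0.1529]
40 x -0.0122 z 0.0041  goal o,z [-0.1278  0.1596]
35 x -0.0118 z 0.0051  goal o,z [-0.1393  0.1654]
30 x -0.0113 z 0.0062  goal o,z [-0.1513  0.17  ]
26 x -0.0086 z 0.0056  goal o,z [-0.1611  0.173 ]
22 x -0.0082 z 0.0062  goal o,z [-0.1712  0.1753]
18 x -0.0077 z 0.0068  goal o,z [-0.1813  0.1769]
15 x -0.0055 z 0.0054  goal o,z [-0.189   0.1776]
```

Request:
{"fn": "carry_out", "kwargs": {
  "series": [
    {"x": -0.008, "y": 0, "z": 0.025, "ax": 0, "ay": 0, "az": 0, "hand": 0},
    {"x": -0.015, "y": 0, "z": 0.035, "ax": 0, "ay": 0, "az": 0, "hand": 0},
    {"x": -0.0135, "y": 0, "z": 0.0255, "ax": 0, "ay": 0, "az": 0, "hand": 0},
    {"x": 0, "y": 0, "z": 0, "ax": 0, "ay": 0, "az": 0, "hand": 0}
  ]
}}

```text
t: 6.35
tool_pos: [0.5206, -0.0047, 0.0226]
tcp_rot: [[-0.064, 0.995, 0.078], [0.639, 0.101, -0.762], [-0.766, 0.001, -0.642]]
wrist_force: [0.6, 0.9, -0.3]
grip_width: 0.0001
gripper_force: 0.0
```

Request:
{"fn": "carry_out", "kwargs": {
  "series": [
    {"x": -0.0026, "y": 0, "z": -0.01, "ax": 0, "ay": 0, "az": 0, "hand": 0},
    {"x": -0.006, "y": 0, "z": -0.0037, "ax": 0, "ay": 0, "az": 0, "hand": 0},
    {"x": -0.0064, "y": 0, "z": -0.0037, "ax": 0, "ay": 0, "az": 0, "hand": 0},
    {"x": -0.0065, "y": 0, "z": -0.0032, "ax": 0, "ay": 0, "az": 0, "hand": 0},
    {"x": -0.0065, "y": 0, "z": -0.0031, "ax": 0, "ay": 0, "az": 0, "hand": 0},
    {"x": -0.0068, "y": 0, "z": -0.0026, "ax": 0, "ay": 0, "az": 0, "hand": 0},
    {"x": -0.0067, "y": 0, "z": -0.0026, "ax": 0, "ay": 0, "az": 0, "hand": 0},
    {"x": -0.007, "y": 0, "z": -0.002, "ax": 0, "ay": 0, "az": 0, "hand": 0},
    {"x": -0.0069, "y": 0, "z": -0.002, "ax": 0, "ay": 0, "az": 0, "hand": 0},
    {"x": 0, "y": 0, "z": 0, "ax": 0, "ay": 0, "az": 0, "hand": 0}
  ]
}}

```text
t: 7.6
tool_pos: [0.5214, -0.0142, 0.0854]
tcp_rot: [[-0.065, 0.995, 0.079], [0.639, 0.103, -0.762], [-0.766, 0.001, -0.643]]
wrist_force: [0.1, 1.0, -1.3]
grip_width: 0.0002
gripper_force: 0.9
```

```bash
python3 - <<'E'
from h import *
p,R,tip=show(); print("o,z",p@o,p[2]); c,K,D,M=cam("top"); P=cloud(c,K,D,M)
p0=np.load("top.npz")["P"]
k=(np.linalg.norm(P-p0,axis=2)>.01)
cv2.imwrite("pics/top3.png",cv2.resize(c["pixels"][100:330,220:480,::-1],None,fx=2.5,fy=2.5))
# flap free-edge height near its far end
Q=P[195:260,290:370].reshape(-1,3); q=np.c_[Q@e,Q@o,Q[:,2]]; q=q[(q[:,0]>.59)&(q[:,0]<.655)&(q[:,1]>-.21)&(q[:,1]<-.03)&(q[:,2]>.02)&(q[:,2]<.25)]
if len(q): k=np.polyfit(q[:,1],q[:,2],1); print(len(q),"slope deg",np.degrees(np.arctan(k[0])),q.min(0),q.max(0))
E
```

```text
t 7.60 tcp [ 0.5214 -0.0142  0.0854] tip [ 0.5223 -0.0226  0.0784] F [ 0.0833  1.0292 -1.3249] q [-23.5176  47.2376 -10.0725 110.9534  57.0673  67.2445 -71.3567] w 0.0001915640770754136
[[-0.0655  0.9947  0.0789]
 [ 0.6393  0.1025 -0.7621]
 [-0.7661  0.0005 -0.6427]]
o,z -0.07223767855309247 0.08543552254386519
411 slope deg 29.488937488376767 [ 0.5906 -0.2086  0.0322] [ 0.6549 -0.1009  0.098 ]
```

View pics/top3.png

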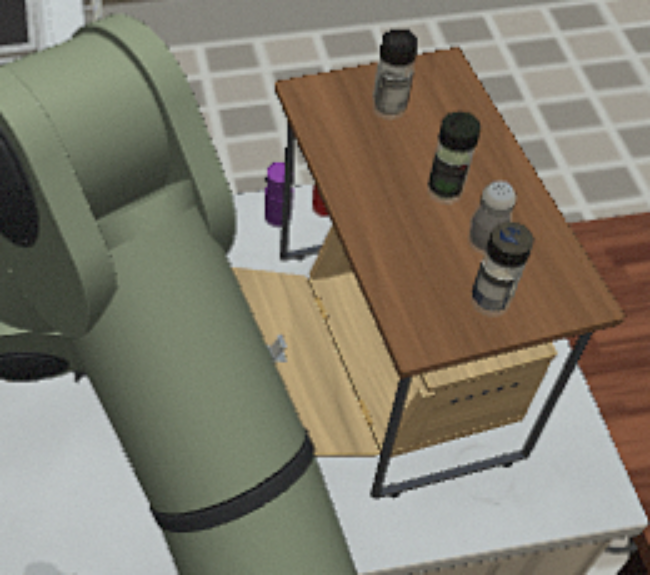

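The crop shows the flap raised about 30° with its strike at (278,347). The jars are upright, and the measured angle matches the plan, so I'll continue.

```bash
python3 - <<'E'
from h import *
chain([(a,goal(a,c=.028)) for a in (71,67,63,59,55,51,47,43,39,35,31,28,25,22,19,17,15,13,11,9,7,5,3,2,1,0)])
E
```

```text
71 x -0.0127 z -0.0028  goal o,z [-0.0781  0.0966]
67 x -0.0114 z -0.0015  goal o,z [-0.0843  0.1064]
63 x -0.0105 z -0.0007  goal o,z [-0.0905  0.1149]
59 x -0.0096 z -0.0000  goal o,z [-0.0966  0.1222]
55 x -0.0096 z 0.0006  goal o,z [-0.1033  0.1292]
51 x -0.0095 z 0.0013  goal o,z [-0.1104  0.1356]
47 x -0.0094 z 0.0020  goal o,z [-0.1179  0.1415]
43 x -0.0092 z 0.0026  goal o,z [-0.1259  0.1469]
39 x -0.0090 z 0.0033  goal o,z [-0.1341  0.1517]
35 x -0.0088 z 0.0039  goal o,z [-0.1427  0.156 ]
31 x -0.0085 z 0.0045  goal o,z [-0.1516  0.1596]
28 x -0.0061 z 0.0037  goal o,z [-0.1584  0.1619]
25 x -0.0059 z 0.0041  goal o,z [-0.1654  0.1638]
22 x -0.0057 z 0.0044  goal o,z [-0.1724  0.1654]
19 x -0.0055 z 0.0047  goal o,z [-0.1795  0.1666]
17 x -0.0035 z 0.0033  goal o,z [-0.1842  0.1672]
15 x -0.0034 z 0.0034  goal o,z [-0.189   0.1676]
13 x -0.0033 z 0.0035  goal o,z [-0.1938  0.1679]
11 x -0.0032 z 0.0036  goal o,z [-0.1986  0.168 ]
9 x -0.0030 z 0.0037  goal o,z [-0.2034  0.1679]
7 x -0.0029 z 0.0038  goal o,z [-0.2082  0.1677]
5 x -0.0028 z 0.0039  goal o,z [-0.2129  0.1673]
3 x -0.0026 z 0.0040  goal o,z [-0.2177  0.1667]
2 x -0.0013 z 0.0020  goal o,z [-0.2201  0.1664]
1 x -0.0012 z 0.0021  goal o,z [-0.2224  0.166 ]
0 x -0.0012 z 0.0021  goal o,z [-0.2248  0.1656]
```

Request:
{"fn": "carry_out", "kwargs": {
  "series": [
    {"x": -0.0127, "y": 0, "z": -0.0028, "ax": 0, "ay": 0, "az": 0, "hand": 0},
    {"x": -0.0114, "y": 0, "z": -0.0015, "ax": 0, "ay": 0, "az": 0, "hand": 0},
    {"x": -0.0105, "y": 0, "z": -0.0007, "ax": 0, "ay": 0, "az": 0, "hand": 0},
    {"x": -0.0096, "y": 0, "z": 0, "ax": 0, "ay": 0, "az": 0, "hand": 0},
    {"x": -0.0096, "y": 0, "z": 0.0006, "ax": 0, "ay": 0, "az": 0, "hand": 0},
    {"x": -0.0095, "y": 0, "z": 0.0013, "ax": 0, "ay": 0, "az": 0, "hand": 0},
    {"x": -0.0094, "y": 0, "z": 0.002, "ax": 0, "ay": 0, "az": 0, "hand": 0},
    {"x": -0.0092, "y": 0, "z": 0.0026, "ax": 0, "ay": 0, "az": 0, "hand": 0},
    {"x": -0.009, "y": 0, "z": 0.0033, "ax": 0, "ay": 0, "az": 0, "hand": 0},
    {"x": -0.0088, "y": 0, "z": 0.0039, "ax": 0, "ay": 0, "az": 0, "hand": 0},
    {"x": -0.0085, "y": 0, "z": 0.0045, "ax": 0, "ay": 0, "az": 0, "hand": 0},
    {"x": 0, "y": 0, "z": 0, "ax": 0, "ay": 0, "az": 0, "hand": 0}
  ]
}}

```text
t: 9.15
tool_pos: [0.5294, -0.094, 0.1597]
tcp_rot: [[-0.065, 0.995, 0.078], [0.639, 0.102, -0.762], [-0.766, 0.0, -0.643]]
wrist_force: [-0.1, -0.2, 0.7]
grip_width: -0.0004
gripper_force: 0.4
```

```bash
cat > flap.py <<'E'
from h import *
p,R,tip=show(); print("o,z",p@o,p[2]); c,K,D,M=cam("top"); P=cloud(c,K,D,M); p0=np.load("top.npz")["P"]
cv2.imwrite("pics/last.png",cv2.resize(c["pixels"][100:330,220:480,::-1],None,fx=2.5,fy=2.5))
Q=P.reshape(-1,3); q=np.c_[Q@e,Q@o,Q[:,2]]
for a,b in [(.38,.44),(.44,.5),(.54,.59),(.59,.65)]:
    k=q[(q[:,0]>a)&(q[:,0]<b)&(q[:,1]>-.29)&(q[:,1]<-.06)&(q[:,2]>.02)&(q[:,2]<.21)]
    print(a,b,len(k), [] if len(k)<5 else [k.min(0),k.max(0)])
chain([(a,goal(a,c=.028)) for a in (28,25,22,19,17,15,13,11,9,7)])
E
python3 flap.py
```

```text
t 9.15 tcp [ 0.5294 -0.094   0.1597] tip [ 0.5303 -0.1023  0.1526] F [-0.1064 -0.1579  0.7145] q [-16.765   38.2729  -8.1257 113.928   58.9755  66.3622 -62.273 ] w -0.0003802829327199723
[[-0.0654  0.9948  0.0783]
 [ 0.6392  0.102  -0.7623]
 [-0.7663  0.0002 -0.6425]]
o,z -0.15238150107914133 0.1596599979316758
0.38 0.44 231 [array([ 0.3801, -0.29  ,  0.0233]), array([ 0.4399, -0.1593,  0.1917])]
0.44 0.5 289 [array([ 0.4402, -0.2897,  0.0237]), array([ 0.4996, -0.163 ,  0.1916])]
0.54 0.59 197 [array([ 0.5404, -0.2778,  0.0233]), array([ 0.59  , -0.2155,  0.0371])]
0.59 0.65 204 [array([ 0.59  , -0.2781,  0.023 ]), array([ 0.65  , -0.2176,  0.112 ])]
28 x -0.0062 z 0.0035  goal o,z [-0.1584  0.1619]
25 x -0.0059 z 0.0041  goal o,z [-0.1654  0.1638]
22 x -0.0057 z 0.0044  goal o,z [-0.1724  0.1654]
19 x -0.0055 z 0.0047  goal o,z [-0.1795  0.1666]
17 x -0.0035 z 0.0033  goal o,z [-0.1842  0.1672]
15 x -0.0034 z 0.0034  goal o,z [-0.189   0.1676]
13 x -0.0033 z 0.0035  goal o,z [-0.1938  0.1679]
11 x -0.0032 z 0.0036  goal o,z [-0.1986  0.168 ]
9 x -0.0030 z 0.0037  goal o,z [-0.2034  0.1679]
7 x -0.0029 z 0.0038  goal o,z [-0.2082  0.1677]
```

The flap is at about 74° as planned. I'll carry it slowly past upright to the roller.

Request:
{"fn": "carry_out", "kwargs": {
  "series": [
    {"x": -0.0062, "y": 0, "z": 0.0035, "ax": 0, "ay": 0, "az": 0, "hand": 0},
    {"x": -0.0059, "y": 0, "z": 0.0041, "ax": 0, "ay": 0, "az": 0, "hand": 0},
    {"x": -0.0057, "y": 0, "z": 0.0044, "ax": 0, "ay": 0, "az": 0, "hand": 0},
    {"x": -0.0055, "y": 0, "z": 0.0047, "ax": 0, "ay": 0, "az": 0, "hand": 0},
    {"x": -0.0035, "y": 0, "z": 0.0033, "ax": 0, "ay": 0, "az": 0, "hand": 0},
    {"x": -0.0034, "y": 0, "z": 0.0034, "ax": 0, "ay": 0, "az": 0, "hand": 0},
    {"x": -0.0033, "y": 0, "z": 0.0035, "ax": 0, "ay": 0, "az": 0, "hand": 0},
    {"x": -0.0032, "y": 0, "z": 0.0036, "ax": 0, "ay": 0, "az": 0, "hand": 0},
    {"x": -0.003, "y": 0, "z": 0.0037, "ax": 0, "ay": 0, "az": 0, "hand": 0},
    {"x": 0, "y": 0, "z": 0, "ax": 0, "ay": 0, "az": 0, "hand": 0},
    {"x": 0, "y": 0, "z": 0, "ax": 0, "ay": 0, "az": 0, "hand": 0}
  ]
}}

```text
t: 10.58
tool_pos: [0.5349, -0.1444, 0.1677]
tcp_rot: [[-0.066, 0.995, 0.079], [0.639, 0.103, -0.762], [-0.766, 0.0, -0.643]]
wrist_force: [0.2, -0.9, 0.5]
grip_width: -0.0001
gripper_force: 0.0
```

```bash
python3 flap.py
```

```text
t 10.57 tcp [ 0.5349 -0.1444  0.1677] tip [ 0.5358 -0.1527  0.1607] F [ 0.2107 -0.8523  0.5219] q [-12.655   36.9836  -6.2795 114.894   62.1342  63.4153 -59.6289] w -8.699342904033585e-05
[[-0.0664  0.9947  0.0791]
 [ 0.6395  0.1033 -0.7619]
 [-0.766   0.     -0.6429]]
o,z -0.20307953156850045 0.16774525004735422
0.38 0.44 294 [array([ 0.38  , -0.2897,  0.0628]), array([ 0.4398, -0.2109,  0.1936])]
0.44 0.5 167 [array([ 0.4401, -0.2285,  0.095 ]), array([ 0.4993, -0.2155,  0.173 ])]
0.54 0.59 40 [array([ 0.5402, -0.2285,  0.1455]), array([ 0.5843, -0.2236,  0.1762])]
0.59 0.65 0 []
28 x 0.0331 z -0.0304  goal o,z [-0.1584  0.1619]
25 x -0.0059 z 0.0041  goal o,z [-0.1654  0.1638]
22 x -0.0057 z 0.0044  goal o,z [-0.1724  0.1654]
19 x -0.0055 z 0.0047  goal o,z [-0.1795  0.1666]
17 x -0.0035 z 0.0033  goal o,z [-0.1842  0.1672]
15 x -0.0034 z 0.0034  goal o,z [-0.189   0.1676]
13 x -0.0033 z 0.0035  goal o,z [-0.1938  0.1679]
11 x -0.0032 z 0.0036  goal o,z [-0.1986  0.168 ]
9 x -0.0030 z 0.0037  goal o,z [-0.2034  0.1679]
7 x -0.0029 z 0.0038  goal o,z [-0.2082  0.1677]
```

View pics/last.png

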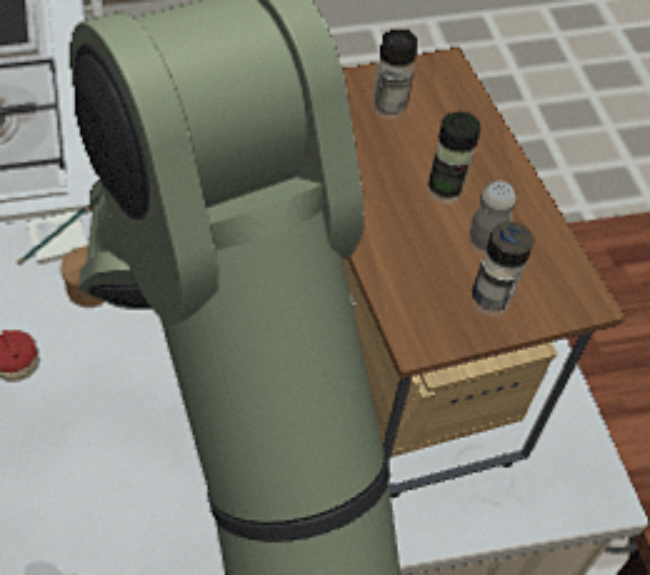

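The crop shows the jars upright, and the fitted outer face leans back 9.5°. That puts the flap at about 0.09 rad, resting on the roller. Now I'll press gently.

Request:
{"fn": "carry_out", "kwargs": {
  "series": [
    {"x": -0.0029, "y": 0, "z": 0.0038, "ax": 0, "ay": 0, "az": 0, "hand": 0},
    {"x": -0.0014, "y": 0, "z": 0.0019, "ax": 0, "ay": 0, "az": 0, "hand": 0},
    {"x": -0.0014, "y": 0, "z": 0.0019, "ax": 0, "ay": 0, "az": 0, "hand": 0},
    {"x": 0, "y": 0, "z": 0, "ax": 0, "ay": 0, "az": 0, "hand": 0}
  ]
}}

```text
t: 11.12
tool_pos: [0.5358, -0.1541, 0.1673]
tcp_rot: [[-0.066, 0.995, 0.079], [0.639, 0.103, -0.762], [-0.766, 0.0, -0.643]]
wrist_force: [-0.6, 0.8, -0.3]
grip_width: 0.0001
gripper_force: 0.0
```

Request:
{"fn": "carry_out", "kwargs": {
  "series": [
    {"x": -0.0006, "y": 0, "z": 0.001, "ax": 0, "ay": 0, "az": 0, "hand": 0},
    {"x": -0.0006, "y": 0, "z": 0.001, "ax": 0, "ay": 0, "az": 0, "hand": 0},
    {"x": 0, "y": 0, "z": 0, "ax": 0, "ay": 0, "az": 0, "hand": 0}
  ]
}}

```text
t: 11.5
tool_pos: [0.5362, -0.1556, 0.1669]
tcp_rot: [[-0.067, 0.995, 0.08], [0.64, 0.104, -0.761], [-0.766, 0.0, -0.643]]
wrist_force: [-2.2, 7.5, 3.7]
grip_width: -0.0003
gripper_force: 3.3
```

Request:
{"fn": "carry_out", "kwargs": {
  "series": [
    {"x": -0.0006, "y": 0, "z": 0.001, "ax": 0, "ay": 0, "az": 0, "hand": 0},
    {"x": 0, "y": 0, "z": 0, "ax": 0, "ay": 0, "az": 0, "hand": 0}
  ]
}}

```text
t: 11.75
tool_pos: [0.5364, -0.1563, 0.1667]
tcp_rot: [[-0.067, 0.995, 0.08], [0.64, 0.104, -0.761], [-0.765, 0.0, -0.644]]
wrist_force: [-4.6, 11.7, 7.9]
grip_width: 0.0001
gripper_force: 6.2
```

Request:
{"fn": "carry_out", "kwargs": {
  "series": [
    {"x": -0.0006, "y": 0, "z": 0.001, "ax": 0, "ay": 0, "az": 0, "hand": 0},
    {"x": 0, "y": 0, "z": 0, "ax": 0, "ay": 0, "az": 0, "hand": 0}
  ]
}}

```text
t: 12.0
tool_pos: [0.5364, -0.1576, 0.1666]
tcp_rot: [[-0.067, 0.995, 0.08], [0.64, 0.104, -0.761], [-0.765, 0.0, -0.643]]
wrist_force: [-5.0, 8.9, 7.0]
grip_width: -0.0002
gripper_force: 5.5
```

Request:
{"fn": "carry_out", "kwargs": {
  "series": [
    {"x": -0.0007, "y": 0, "z": 0.001, "ax": 0, "ay": 0, "az": 0, "hand": 0},
    {"x": 0, "y": 0, "z": 0, "ax": 0, "ay": 0, "az": 0, "hand": 0}
  ]
}}

```text
t: 12.25
tool_pos: [0.5366, -0.1589, 0.1665]
tcp_rot: [[-0.067, 0.995, 0.08], [0.64, 0.104, -0.761], [-0.766, 0.0, -0.643]]
wrist_force: [-2.9, 8.9, 6.3]
grip_width: 0.0002
gripper_force: 4.7
```

Request:
{"fn": "carry_out", "kwargs": {
  "series": [
    {"x": -0.0007, "y": 0, "z": 0.001, "ax": 0, "ay": 0, "az": 0, "hand": 0},
    {"x": 0, "y": 0, "z": 0, "ax": 0, "ay": 0, "az": 0, "hand": 0}
  ]
}}

```text
t: 12.5
tool_pos: [0.5367, -0.1604, 0.1663]
tcp_rot: [[-0.067, 0.995, 0.08], [0.64, 0.104, -0.762], [-0.766, 0.0, -0.643]]
wrist_force: [-2.7, 5.1, 3.3]
grip_width: -0.0002
gripper_force: 3.1
```

Request:
{"fn": "carry_out", "kwargs": {
  "series": [
    {"x": -0.0008, "y": 0, "z": 0.001, "ax": 0, "ay": 0, "az": 0, "hand": 0},
    {"x": 0, "y": 0, "z": 0, "ax": 0, "ay": 0, "az": 0, "hand": 0}
  ]
}}

```text
t: 12.75
tool_pos: [0.5368, -0.1618, 0.1662]
tcp_rot: [[-0.067, 0.995, 0.08], [0.64, 0.104, -0.762], [-0.766, 0.0, -0.643]]
wrist_force: [-0.9, 3.7, 1.1]
grip_width: 0.0003
gripper_force: 2.0
```

Request:
{"fn": "carry_out", "kwargs": {
  "series": [
    {"x": -0.0008, "y": 0, "z": 0.001, "ax": 0, "ay": 0, "az": 0, "hand": 0},
    {"x": 0, "y": 0, "z": 0, "ax": 0, "ay": 0, "az": 0, "hand": 0}
  ]
}}

```text
t: 13.0
tool_pos: [0.5369, -0.1633, 0.1661]
tcp_rot: [[-0.067, 0.995, 0.079], [0.64, 0.103, -0.762], [-0.766, 0.0, -0.643]]
wrist_force: [0.6, 2.3, -1.6]
grip_width: 0.0003
gripper_force: 1.2
```

Request:
{"fn": "carry_out", "kwargs": {
  "series": [
    {"x": -0.0008, "y": 0, "z": 0.001, "ax": 0, "ay": 0, "az": 0, "hand": 0},
    {"x": 0, "y": 0, "z": 0, "ax": 0, "ay": 0, "az": 0, "hand": 0}
  ]
}}

```text
t: 13.25
tool_pos: [0.5369, -0.1651, 0.1663]
tcp_rot: [[-0.066, 0.995, 0.079], [0.639, 0.103, -0.762], [-0.766, -0.0, -0.642]]
wrist_force: [0.7, 0.8, -0.4]
grip_width: -0.0002
gripper_force: 0.5
```

The force has fallen to zero, so the flap has probably snapped over. I'll back off 25 mm and measure its lean.

Request:
{"fn": "carry_out", "kwargs": {
  "series": [
    {"x": 0.004, "y": 0, "z": -0.004, "ax": 0, "ay": 0, "az": 0, "hand": 0},
    {"x": 0.008, "y": 0, "z": -0.008, "ax": 0, "ay": 0, "az": 0, "hand": 0},
    {"x": 0.008, "y": 0, "z": -0.01, "ax": 0, "ay": 0, "az": 0, "hand": 0},
    {"x": 0, "y": 0, "z": 0, "ax": 0, "ay": 0, "az": 0, "hand": 0}
  ]
}}

```text
t: 13.75
tool_pos: [0.5342, -0.1337, 0.1649]
tcp_rot: [[-0.068, 0.994, 0.08], [0.64, 0.105, -0.761], [-0.766, 0.0, -0.643]]
wrist_force: [-0.5, -1.4, -0.1]
grip_width: 0.0002
gripper_force: 0.0
```

```bash
python3 - <<'E'
from h import *
show()
for n in ["top","scene"]:
    c,K,D,M=cam(n); Q=cloud(c,K,D,M).reshape(-1,3); q=np.c_[Q@e,Q@o,Q[:,2]]
    if n=="top":
        k=q[(q[:,0]>.38)&(q[:,0]<.5)&(q[:,1]>-.26)&(q[:,1]<-.2)&(q[:,2]>.05)&(q[:,2]<.18)]
        f=np.polyfit(k[:,2],k[:,1],1); r=k[:,1]-np.polyval(f,k[:,2]); k=k[abs(r)<.006]; f=np.polyfit(k[:,2],k[:,1],1)
        print(n,len(k),"lean",np.degrees(np.arctan(-f[0])),"o at z=.10,.15",np.polyval(f,[.1,.15]),"expected shut",-.2145-.068*np.tan(np.radians(15))+.0104,-.2145-.118*np.tan(np.radians(15))+.0104,r.std())
    k=q[(q[:,0]>.4)&(q[:,0]<.62)&(q[:,1]>-.28)&(q[:,1]<-.2)&(q[:,2]>.184)&(q[:,2]<.2)]; print(n,"top edge pts",len(k), k.min(0) if len(k) else '',k.max(0) if len(k) else '')
    cv2.imwrite(f"pics/{n}5.png",c["pixels"][...,::-1])
E
```

```text
t 13.75 tcp [ 0.5342 -0.1337  0.1649] tip [ 0.5351 -0.1421  0.1579] F [-0.5436 -1.3715 -0.0774] q [-13.5225  37.331   -6.6675 114.7769  61.6151  63.9063 -60.2803] w 0.00022701108038464878
[[-0.0676  0.9945  0.0805]
 [ 0.6396  0.1051 -0.7615]
 [-0.7657  0.     -0.6432]]
top 472 lean 13.614030029883274 o at z=.10,.15 [-0.2213 -0.2334] expected shut -0.22232054508531635 -0.23571800470687249 0.001467174098753887
top top edge pts 0  
scene top edge pts 223 [ 0.4002 -0.2659  0.184 ] [ 0.6195 -0.243   0.1968]
```

Request:
{"fn": "carry_out", "kwargs": {
  "series": [
    {"x": 0.01, "y": 0, "z": -0.02, "ax": 0, "ay": 0, "az": 0, "hand": 0},
    {"x": 0.02, "y": 0, "z": -0.04, "ax": 0, "ay": 0, "az": 0, "hand": 0},
    {"x": 0.02, "y": 0, "z": -0.05, "ax": 0, "ay": 0, "az": 0, "hand": 0},
    {"x": 0.01, "y": 0, "z": -0.03, "ax": 0, "ay": 0, "az": 0, "hand": 0},
    {"x": 0, "y": 0, "z": 0, "ax": 0, "ay": 0, "az": 0, "hand": 0},
    {"x": 0, "y": 0, "z": 0, "ax": 0, "ay": 0, "az": 0, "hand": 0}
  ]
}}

```text
t: 14.6
tool_pos: [0.5187, 0.0094, 0.2091]
tcp_rot: [[-0.066, 0.995, 0.079], [0.639, 0.103, -0.762], [-0.766, -0.0, -0.642]]
wrist_force: [0.0, -0.2, -0.1]
grip_width: -0.0
gripper_force: 0.0
```

```bash
python3 - <<'E'
from h import *
show()
c,K,D,M=cam("top"); P=cloud(c,K,D,M); Q=P.reshape(-1,3); q=np.c_[Q@e,Q@o,Q[:,2]]
k=q[(q[:,0]>.38)&(q[:,0]<.65)&(q[:,1]>-.26)&(q[:,1]<-.2)&(q[:,2]>.05)&(q[:,2]<.18)]
f=np.polyfit(k[:,2],k[:,1],1); r=k[:,1]-np.polyval(f,k[:,2]); k=k[abs(r)<.004]; A=np.c_[k[:,2],k[:,0],np.ones(len(k))]; g=np.linalg.lstsq(A,k[:,1],rcond=None)[0]
print(len(k),"lean",np.degrees(np.arctan(-g[0])),"yaw",g[1])
a=cv2.resize(c["pixels"][100:330,200:480,::-1],None,fx=1.4,fy=1.4)
s=vision.camera("scene")["pixels"][150:330,230:450,::-1]; s=cv2.resize(s,None,fx=1.75,fy=1.75)
h=max(a.shape[0],s.shape[0]); pad=lambda i:cv2.copyMakeBorder(i,0,h-i.shape[0],0,0,cv2.BORDER_CONSTANT)
cv2.imwrite("pics/final.png",np.hstack([pad(a),pad(s)]))
E
```

```text
t 14.60 tcp [0.5187 0.0094 0.2091] tip [0.5196 0.001  0.202 ] F [ 0.0434 -0.2239 -0.0518] q [-24.4025  35.357  -11.9748 108.6447  50.1258  76.6872 -60.4945] w -1.8738786698699547e-05
[[-0.0663  0.9947  0.0786]
 [ 0.639   0.1028 -0.7623]
 [-0.7664 -0.0003 -0.6424]]
1257 lean 13.865417338809735 yaw 0.003675769924547101
```

View pics/final.png

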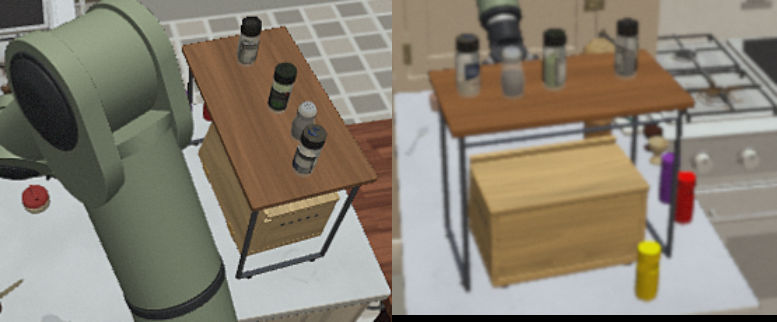

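The picture shows the flap shut flush along the bin front, (205,150) to (245,245) on the left, and its edge just above the bin top on the right. All the jars are upright, the timer is in place and the arm is clear.

```bash
python3 -c "
from bench import manip; print(manip.hand_in())"
```

```text
the job is handed in; nothing more can be done
None
```

The bread bin is shut and handed in at about 14.6 s of the 58 s: the flap snapped past its catch and stayed there after I let go (lean measured 13.9° against 15° when flush). The jars, shaker and timer looked undisturbed in the last picture; the salt pot and measuring cup were not re-checked in it. The arm stood clear of everything, and the hand-in gave no verdict.

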